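# Clear the stray bolt and peel the top tray off the clipped stack

### The arm

A 7-joint arm with a two-finger parallel gripper is mounted at the origin on a cart in front of the work surface, level with it; the furniture and walls round the work are solid. World frame = base frame: x ahead of the robot, y to its left, z up, the work surface at z = 0. Lengths are in m, angles in degrees, forces in N, time in s.
With the tool pointing down it reaches from about 0.4 to 0.85 m from the base axis. Payload 4.4 kg.
Tool frame: the origin (TCP) lies at the very end of the fingers, on their centre line; the grasp point (between the pads) lies 19 mm behind it; z points along the fingers, y is the line along which they close (so a half turn about z gives the same grasp; the last joint's range is limited). The gripper opens to 94 mm and grips with 3 to 60 N. Pads are 16 mm wide; open, the fingers measure 119 mm over their backs; the gripper's body (75 mm by 177 mm) begins 78 mm behind the grasp point.
Start: joints at [-76.536, 36.005, 2.206, 86.941, -1.547, 57.084, -1.146], TCP at [0.193, 0.621, 0.205] pointing down, gripper open.
Joint ranges: [-175.42, 175.42], [-21.48, 121.26], [-71.46, 75.88], [10.55, 141.38], [-63.04, 243.04], [13.31, 113.54], [-168.57, 168.57]. Speed limits (degrees/s): [147.25, 147.25, 180, 180, 180, 180, 180].

### API

Orientations are given as a 3x3 rotation matrix whose columns are the frame's x, y, z axes.
In Python, from station import arm, viewer gives the robot as it stands. Calls block until the motion is done:
- arm.reach(position, orientation): joint-space move of the TCP to a pose.
- arm.move_l(position, rotation=None, max_speed=0.15): straight line of the TCP; rotation=None keeps the orientation; max_speed is the mean speed in m/s.
- arm.goto_joints(angles): joint-space move.
- arm.grip(opening): finger opening in m; the grip force is fixed at half the most; returns when the fingers have stopped.
- arm.wait(seconds).
- arm.solve_ik(position, orientation): joint angles nearest the present ones, or None.
- viewer.read_camera(name): name is "scene" or "top"; returns a dict with "frame" (384x512x3 uint8, red, green, blue), "range_z" (384x512 float32, m along the optical axis (not along the pixel's ray), 0 where there is no reading), "vfov" (degrees; the focal length in pixels is half the picture's height over the tangent of half this angle, whatever the lens; pixels are square), "cx", "cy" (the principal point, pixels), "k1" (the pictures are not rectified: a ray, as slopes to the right and down, at radius r is drawn at 1 + k1 r^2 times it, then the intrinsics apply), "world_from_camera" (4x4, takes a point from camera to world coordinates). Camera axes: x right, y down, z forward; pixel columns grow to the right and rows downward; lengths in m; the calibration is good to about 2 mm. A picture is of the moment at which its call begins.
A pose or a line that the arm cannot do raises arm.PlanningError and nothing moves.
- arm.finish_job(): hands the job in; it is judged then, once.
Readings, each from a call of its own:
- arm.current_time(): time.
- arm.current_joint_positions(): joint angles.
- arm.current_joint_velocities(): joint speeds.
- arm.current_effort(): joint torques, N m.
- arm.current_tcp_pos(): TCP position.
- arm.current_ee_rot(): TCP orientation.
- arm.current_force(): force on the tool from outside, world axes, zero at the start.
- arm.current_ft_torque(): the same for the moment, N m.
- arm.current_grip_width(): finger opening in m.
- arm.current_grasp_force(): force on a finger pad.
Only numpy, scipy, OpenCV 4.12 (cv2) and the standard library are available. Lean on these libraries where they do the work, as an engineer would, in place of code of your own. Each camera call takes 0.05 s, during which the arm holds its last target. There are 200 camera calls.

### The job

Three sheet-metal trays are nested on a free-spinning turntable, each held down by little spring clips on the one below. Take the stray T-bolt out of the top tray and put it in the steel bin, then peel off just the top tray: tip it up by its tab corner by some 10 degrees or more while the opposite corner still sits in the stack, then lift it away, leaving the other trays on the turntable. Finish while holding that tray still in the gripper above the mouth of the bin, ready to be brushed out, touching nothing but the gripper; leave the other things on the cart alone.

Things in the scene. Friction and masses are not known exactly. Their poses are not given: they have to be found in the camera images.
- turntable: fixed foot of a small turntable; origin at the centre of its underside, on the spin axis. Its round grey platter, 180 mm across, top 23 mm above the cart, spins freely about the vertical: any sideways push turns it and the trays. The lowest tray is fixed to the platter.
- middle_tray: second tray, aluminium, same pan as the top tray but without tab; loose, but its clips on the lowest tray are many times as stiff as those that hold the top tray. Origin at the centre of its underside, z up, at the start 33 mm above the cart.
- top_tray: top tray, the only one with a tab: pan, 120 g, 137 (x) x 111 (y) mm over the rim, inner floor 110 x 84. Origin: centre of the underside, z up, 43 mm above the cart at first; floor 10, rim top 30.5 mm above it. Spring clips at mid-side hold its rim, a few N each, until that side has risen about 6 mm; they stand 8 mm over the rim. Held by the tab it may tip, hanging up to 190 mm below the grip
- tab (a point): grip point on the top tray's pull tab: an upright black plate at its (-x, +y) corner, facing roughly the robot. This point is 99 mm out from the tray's centre along the diagonal, 44 mm above the tray's origin, 11.5 mm below the plate's top. Plate 10 mm thick (pinch it square to the diagonal), from 78 to 113 mm out; the rim's corner ends 83 mm out
- far_corner (a point): rim corner of the top tray diagonally opposite the tab: 63 mm along the tray's x, -50 mm along its y, 28.5 mm above its origin. Tip the tray about this point: tipped about a lower one its far wall wedges in the tray below.
- bolt: plain dark steel T-slot bolt with nut, 140 g, 66 mm long, lying in the top tray across its long side, give or take 25 degrees; origin under its middle on the tray's floor; axis along its y. The shank, 15 mm thick, axis 15 mm above the origin, is bare from y = -19 to +21 mm; the two ends are blocks 34 and 30 mm wide (x), 30 mm high.
- bin: open grey pressed-steel bin, fixed, 153 (x) x 270 (y) mm and 115 mm high, walls 2 mm, some packed boxes up to 32 mm high on its floor; origin at the centre of its underside. Its long side runs roughly away from the robot.
- oiler: squeeze oil bottle, 151 mm high, standing by the near left corner of the cart; to be left alone; origin under its centre
- collet: steel collet, 28 mm across, 42 mm high, standing at the near edge; to be left alone; origin under its centre
- insert_box: small insert box, 32 x 55 x 23 mm, at the near edge; to be left alone; origin under its centre
- feeler: feeler gauge, 14 x 100 x 10 mm, lying flat between turntable and bin; to be left alone; origin under its centre

How it is judged:
By the outcome, as a careful person would: the job done as asked, in the order asked, and still so for the second after the job is handed in, while the arm keeps its last pose, push and grip.
It also fails if it takes over 61 s, if anything falls off the work surface, if the arm or the gripper's body presses on something with over 40 N, if the wrist force passes 120 N, or if a joint passes its speed limit or range.

## Working session

There is one attempt and no reset: what is moved stays moved. The work goes in short steps, each a Python script; the robot and the scene stay as the last script left them, time stands still between calls to the robot, and variables do not carry over. Pictures are saved under pics/ and viewed, at most 10 in all, crops included, and the job is handed in when it is done.

```bash
mkdir -p pics; ls
cat > h.py <<'E'
import numpy as np, cv2
from station import arm, viewer
def cam(name,save=None):
    d=viewer.read_camera(name)
    if save: cv2.imwrite('pics/'+save,d['frame'][:,:,::-1])
    return d
def cloud(d):
    """world xyz for every pixel (nan where no depth)"""
    H,W=d['range_z'].shape; f=H/2/np.tan(np.radians(d['vfov']/2))
    u,v=np.meshgrid(np.arange(W),np.arange(H))
    K=np.array([[f,0,d['cx']],[0,f,d['cy']],[0,0,1]])
    p=cv2.undistortPoints(np.stack([u,v],-1).reshape(-1,1,2).astype(float),K,np.array([d['k1'],0,0,0,0.])).reshape(H,W,2)
    z=np.where(d['range_z']>0,d['range_z'],np.nan)
    P=np.stack([p[...,0]*z,p[...,1]*z,z],-1); T=d['world_from_camera']
    return P@T[:3,:3].T+T[:3,3]
E
python3 - <<'E'
from h import *
for n in('scene','top'):
    d=cam(n,n+'0.png'); P=cloud(d); np.savez('pics/%s0.npz'%n,P=P,f=d['frame'])
    print(n,d['vfov'],d['k1'],d['world_from_camera'].round(3).tolist())
print(arm.current_time(),arm.current_ee_rot().round(2).tolist(),arm.current_grip_width())
E
```

```text
pics
scene 50.97366388765616 -0.025543155615756794 [[0.53, -0.655, 0.539, 0.067], [-0.848, -0.421, 0.322, -0.212], [0.016, -0.628, -0.778, 0.737], [0.0, 0.0, 0.0, 1.0]]
top 53.26026214110361 -0.06015137790084626 [[-0.153, -0.967, 0.201, 0.289], [-0.988, 0.149, -0.037, 0.099], [0.005, -0.205, -0.979, 1.089], [0.0, 0.0, 0.0, 1.0]]
0.1 [[-0.96, 0.3, -0.0], [0.3, 0.96, -0.0], [-0.0, -0.0, -1.0]] 0.09410918265191896
```

View pics/top0.png

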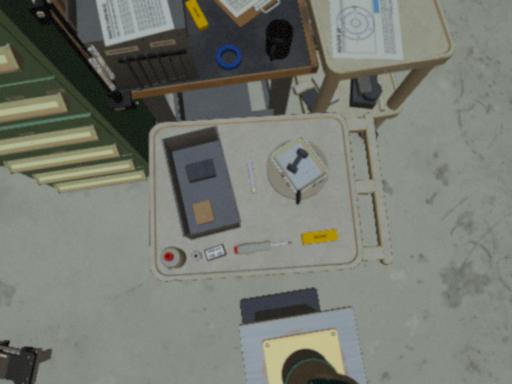

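View pics/scene0.png

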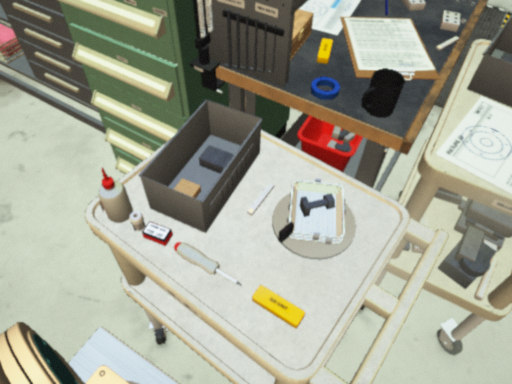

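Top view: the bin is at about (200,182), the turntable at (297,168), the tab at (298,197) and the bolt at (296,160). In the scene view the tab is at (286,231), the bolt at (317,206) and the bin at (205,160). I'll measure these from the depth clouds.

```bash
cat > meas.py <<'E'
from h import *
def rect(pts):
    r=cv2.minAreaRect((pts[:,:2]*1000).astype(np.float32)); return r
def inrange(P,lo,hi): return np.all((P>=lo)&(P<=hi),axis=-1)
if __name__=='__main__':
    for n in('scene','top'):
        z=np.load('pics/%s0.npz'%n);P=z['P'];f=z['f'].astype(int)
        c=P[168,297] if n=='top' else P[218,317]
        print(n,'centre',c.round(3))
        lum=f.sum(-1)/3
        near=np.hypot(P[...,0]-c[0],P[...,1]-c[1])<.13
        m=near&(P[...,2]>.015)&(P[...,2]<.03); print(' platter',m.sum(),cv2.minEnclosingCircle((P[m][:,:2]*1000).astype(np.float32)))
        m=near&(P[...,2]>.064)&(P[...,2]<.078)&(lum>110); print(' rim',m.sum(),rect(P[m]),P[m].mean(0).round(4))
        dk=near&(lum<90)&(P[...,2]>.05); k,lab,st,ce=cv2.connectedComponentsWithStats(dk.astype(np.uint8))
        for i in range(1,k):
            if st[i,4]>8: q=P[lab==i]; print(' dark',st[i,4],ce[i].round(0),q.mean(0).round(4),rect(q),q[:,2].min().round(3),q[:,2].max().round(3))
        b=P[182,200] if n=='top' else P[160,205]
        m=(P[...,2]>.108)&(P[...,2]<.122)&(np.hypot(P[...,0]-b[0],P[...,1]-b[1])<.24); print(' bin',m.sum(),rect(P[m]))
        print(' table z',np.nanmedian(P[...,2][215:225,260:290]) if n=='top' else P[215,240])
    cv2.imwrite('pics/crop1.png',cv2.resize(np.hstack([np.load('pics/top0.npz')['f'][130:210,255:340,::-1],np.load('pics/scene0.npz')['f'][170:250,270:355,::-1]]),None,fx=4.7,fy=4.7,interpolation=cv2.INTER_CUBIC))
E
python3 meas.py
```

```text
scene centre [ 0.543 -0.082  0.055]
 platter 1744 ((555.2803344726562, -72.91325378417969), 90.39083862304688)
 rim 879 ((554.3888549804688, -73.06611633300781), (142.23428344726562, 117.44644165039062), 24.9263916015625) [ 0.5641 -0.0741  0.0707]
 dark 227 [314. 205.] [ 0.556  -0.0671  0.0747] ((563.9226684570312, -68.64969635009766), (27.194589614868164, 63.42971420288086), 46.60417556762695) 0.057 0.087
 dark 162 [285. 232.] [ 0.4576 -0.0522  0.0895] ((461.3191223144531, -50.93062973022461), (9.875558853149414, 33.80490493774414), 76.1536636352539) 0.069 0.102
 bin 1072 ((514.5682373046875, 225.01727294921875), (323.1329650878906, 211.27581787109375), 5.423666954040527)
 table z [4.95756461e-01 7.70559738e-02 1.06713773e-04]
top centre [ 0.54  -0.063  0.084]
 platter 904 ((553.140625, -74.78021240234375), 89.94475555419922)
 rim 434 ((553.5867309570312, -74.98921203613281), (142.540771484375, 114.52869415283203), 23.096078872680664) [ 0.5602 -0.0806  0.0698]
 dark 186 [297. 160.] [ 0.5634 -0.0685  0.0762] ((564.29736328125, -68.26124572753906), (30.76413917541504, 65.85021209716797), 47.166778564453125) 0.053 0.086
 dark 62 [298. 196.] [ 0.4606 -0.0509  0.0923] ((463.7789001464844, -52.547298431396484), (9.390624046325684, 41.28969192504883), 75.2834243774414) 0.059 0.101
 bin 625 ((513.9620361328125, 224.94296264648438), (320.5966796875, 212.63880920410156), 5.672280311584473)
 table z -0.0007430302314852533
```

View pics/crop1.png

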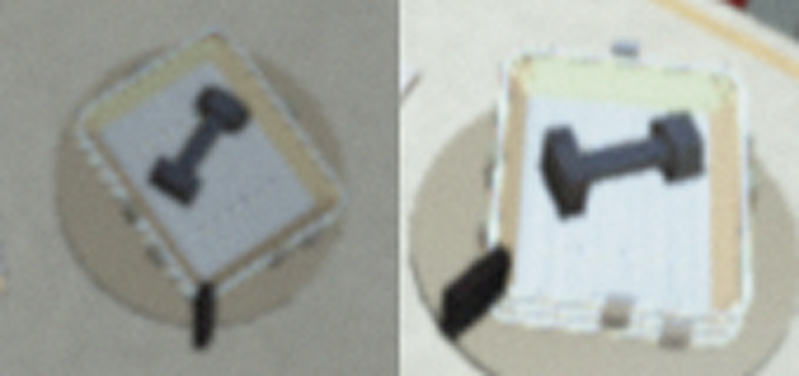

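```bash
cat >> h.py <<'E'
def down(a,tilt=0):
    """tool down, fingers closing along heading a (deg); tilt rotates about that closing axis"""
    a=np.radians(a); y=np.array([np.cos(a),np.sin(a),0]); z=np.array([0,0,-1.]); R=np.stack([np.cross(y,z),y,z],1)
    return cv2.Rodrigues(y*np.radians(tilt))[0]@R
E
python3 - <<'E'
from h import *
for n in('scene','top'):
    z=np.load('pics/%s0.npz'%n);P=z['P']
    m=(P[...,2]>.1)&(P[...,2]<.12)&(P[...,1]>.08)&(P[...,1]<.42)&(P[...,0]>.39)&(P[...,0]<.75)
    k,lab,st,ce=cv2.connectedComponentsWithStats(m.astype(np.uint8),connectivity=8)
    i=1+np.argmax(st[1:,4]); q=P[lab==i]; r=cv2.minAreaRect((q[:,:2]*1000).astype(np.float32)); print(n,st[i,4],r,cv2.boxPoints(r).round(0).tolist())
    m=(P[...,2]>.12)&(P[...,2]<.2)&(P[...,1]>.1)&(P[...,1]<.45)&(P[...,0]>.2)&(P[...,0]<.45);print('oiler',P[m].mean(0))
P=np.load('pics/top0.npz')['P']
print('boxes',P[168,200].round(3),P[210,203].round(3),P[190,205].round(3))
j0=np.array(arm.current_joint_positions())
for nm,p,a in(('bolt',[.564,-.0685,.057],46.8),('bin',[.56,.22,.06],10),('tab',[.458,-.0505,.068],76)):
    for s in(0,180,):
        for t in (0,-16,16):
            q=arm.solve_ik(p,down(a+s,t)); print(nm,s,t,None if q is None else np.round(q,0))
for z in (.35,.42):
  for a in (-80,-40,0,40,76,120,160): 
    for t in(0,16): q=arm.solve_ik([.5,.2,z],down(a,t)); print(z,a,t,None if q is None else np.round(q,0))
E
```

```text
scene 1506 ((542.6060791015625, 199.15658569335938), (272.48504638671875, 154.98834228515625), 5.828722953796387) [[399.0, 262.0], [415.0, 108.0], [686.0, 136.0], [670.0, 290.0]]
oiler [0.3550822  0.30188271 0.13435253]
top 691 ((541.234130859375, 198.34378051757812), (271.6790466308594, 153.93565368652344), 5.895023345947266) [[398.0, 261.0], [414.0, 108.0], [684.0, 136.0], [668.0, 289.0]]
oiler [0.35562942 0.30201193 0.1368354 ]
boxes [0.595 0.202 0.031] [0.475 0.21  0.018] [0.535 0.199 0.005]
bolt 0 0 [  1.  41.   4. 107.  -5.  32.  56.]
bolt 0 -16 [ -5.  39.   2. 120.  45.  14.   0.]
bolt 0 16 [  9.  48.   1.  93. -12.  53.  65.]
bolt 180 0 [-27.  54.  55. 108. -59.  51. -75.]
bolt 180 -16 [-22.  66.  65.  94. -61.  81. -73.]
bolt 180 16 [  6.  39. -14. 120.  64.  23. 163.]
bin 0 0 [-32.  44.  13. 102. -16.  36.   0.]
bin 0 -16 [-47.  48.  24.  98.  -4.  42. -17.]
bin 0 16 [-13.  43.  -1. 104. -27.  34.  19.]
bin 180 0 [ -7.  45. -28. 101.  31.  41. 139.]
bin 180 -16 [ 14.  52. -47. 103.  33.  38. 144.]
bin 180 16 [-21.  47. -20.  97.  38.  52. 127.]
tab 0 0 [  5.  34.  -3. 123. 
[... 901 characters left out ...]
.  82.  16.  85. 120.]
0.42 -80 0 [-57.  22.  50.  85. -17.  81. -87.]
0.42 -80 16 [ -67.    9.   46.  100.   -4.   58. -100.]
0.42 -40 0 [-50.  19.  37.  85. -12.  79. -52.]
0.42 -40 16 [-45.   9.  31.  99. -16.  61. -48.]
0.42 0 0 [-45.  19.  30.  85.  -9.  79. -15.]
0.42 0 16 [-35.  16.  29.  91. -24.  75.  -1.]
0.42 40 0 [-40.  18.  22.  85.  -7.  79.  22.]
0.42 40 16 [-28.  22.  20.  80. -21.  88.  34.]
0.42 76 0 [-35.  17.  14.  85.  -4.  79.  56.]
0.42 76 16 [-23.  26.   8.  72. -11.  95.  60.]
0.42 120 0 [-25.  17.   0.  84.  -0.  79.  95.]
0.42 120 16 [-22.  28.  -6.  69.   3.  99.  92.]
0.42 160 0 [-18.  17.  -9.  84.   3.  79. 132.]
0.42 160 16 [-23.  25. -15.  74.  15.  95. 122.]
```

Run:
```python
from h import *
R=down(46.8); b=np.array([.564,-.0685])
arm.reach([.5,.15,.33],down(60))
arm.grip(.055)
arm.reach([*b,.15],R)
arm.move_l([*b,.057],R,.08)
print(arm.current_tcp_pos(),arm.current_force().round(1),arm.current_time())
arm.grip(0.0)
print('w',arm.current_grip_width(),arm.current_grasp_force(),arm.current_force().round(1))
arm.move_l([*b,.20],R,.12)
arm.wait(.2);print('w',arm.current_grip_width(),arm.current_force().round(1),arm.current_time())
d=cam('scene','s1.png')
```

```text
[ 0.56446077 -0.06859611  0.05751567] [ 0.1  0.5 -0.2] 5.3583
w 0.014052815111427884 29.99934196472168 [0.2 0.7 0.1]
w 0.01386349778515429 [-0.4 -0.1 -1.6] 7.6167
```

View pics/s1.png

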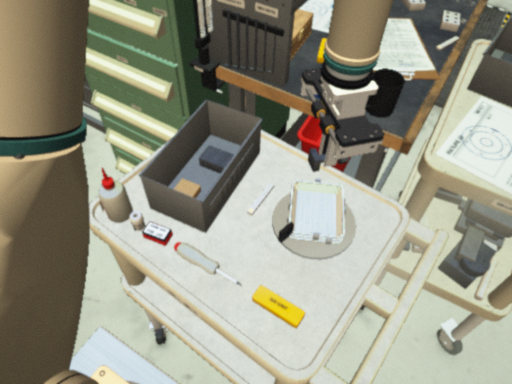

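The bolt is in the gripper at about (320,160) and the tray at (318,212) is empty. Next the bolt goes in the bin, then I measure the tray again.

Run:
```python
from h import *
from meas import rect
t=np.array([.535,.199])
arm.move_l([.55,.05,.22],down(26),.25)
arm.move_l([*t,.2],down(6),.25)
arm.move_l([*t,.045],down(6),.15)
arm.grip(.05)
print(arm.current_force().round(1))
arm.move_l([*t,.22],down(6),.25)
arm.reach([.42,.15,.33],down(60))
d=cam('top','t2.png');s=cam('scene')
print('t',arm.current_time(),arm.current_grip_width())
for d in (s,d):
    P=cloud(d);lum=d['frame'].mean(-1)
    near=np.hypot(P[...,0]-.554,P[...,1]+.074)<.13
    m=near&(P[...,2]>.064)&(P[...,2]<.078)&(lum>110); print('rim',m.sum(),rect(P[m]))
    m=near&(lum<90)&(P[...,2]>.075)&(P[...,2]<.11)&(P[...,0]<.5);q=P[m];print('tab',m.sum(),rect(q),q.mean(0).round(4),q[:,2].max())
    m=(np.abs(P[...,0]-.535)<.035)&(np.abs(P[...,1]-.199)<.05); print('bin zmax',np.nanmax(P[m][:,2]))
```

```text
[-1.1  0.7  0.4]
t 12.625 0.05013203059533761
rim 843 ((553.2825927734375, -73.73770141601562), (143.57467651367188, 117.39081573486328), 24.428071975708008)
tab 142 ((461.0814208984375, -52.14105987548828), (9.468850135803223, 33.573974609375), 70.4672622680664) [ 0.458  -0.0521  0.0918] 0.10190430132504169
bin zmax 0.03584465581724461
rim 414 ((555.1519165039062, -75.3367919921875), (140.7908477783203, 115.50057220458984), 24.140911102294922)
tab 58 ((459.9841613769531, -51.689674377441406), (9.588615417480469, 34.204830169677734), 75.65132141113281) [ 0.4593 -0.0508  0.0949] 0.10310189368306089Traceback (most recent call last):
  File "<stdin>", line 18, in <module>
    res = np.fmax.reduce(a, axis=axis, out=out, **kwargs)
ValueError: zero-size array to reduction operation fmax which has no identity
```

View pics/t2.png

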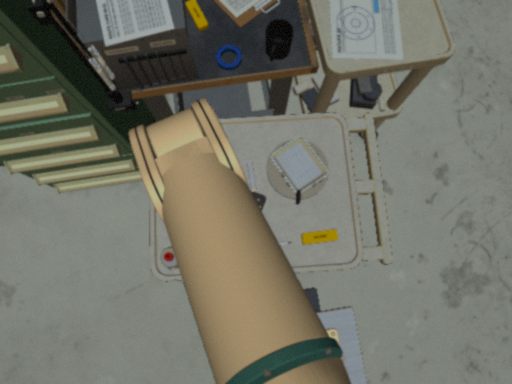

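The trays stayed put: rim yaw is about 24.5° and the tab heading 166.3°. Inside the bin, the top of the bolt reads 36 mm. Next I grip the tab and tip the tray about far_corner.

```bash
cat >> h.py <<'E'
C=np.array([.5543,-.0745,.043]); H=166.2; u=np.array([np.cos(np.radians(H)),np.sin(np.radians(H)),0])
G=C+.099*u+[0,0,.044]; F=C-.0804*u+[0,0,.0285]; k=np.array([u[1],-u[0],0])  # heading H-90
def arc(t):
    return F+cv2.Rodrigues(k*np.radians(t))[0]@(G-[0,0,.019]-F), down(H-90,t)
def tilt(d):
    P=cloud(d); near=np.hypot(P[...,0]-.56,P[...,1]+.077)<.04
    m=near&(P[...,2]>.04)&(P[...,2]<.12)&(d['frame'].mean(-1)>100); q=P[m]; q=q-q.mean(0)
    n=np.linalg.svd(q,full_matrices=False)[2][2]; return m.sum(), P[m].mean(0).round(3), np.degrees(np.arccos(abs(n[2])))
E
python3 - <<'E'
from h import *
p,R=arc(0)
arm.grip(.04)
arm.reach(p+[0,0,.08],R)
arm.move_l(p,R,.1)
print(arm.current_force().round(1))
arm.grip(0); print('w',arm.current_grip_width(),arm.current_force().round(1),arm.current_time())
for t in (2,4,6,8,10,12,14,16):
    arm.move_l(*arc(t),.04); print(t,arm.current_force().round(1),arm.current_ft_torque().round(2),arm.current_time())
d=cam('scene','s3.png'); print(tilt(d)); print(tilt(cam('top')))
E
```

```text
[0.3 0.4 0.3]
w 0.00978330335938309 [-0.1  0.4  2.4] 15.6083
2 [ 1.4  0.3 -1.4] [ 0.17 -0.22  0.08] 15.9167
4 [ 1.3  0.4 -2.8] [ 0.12 -0.22  0.04] 16.225
6 [-0.6  1.  -0.8] [ 0.12 -0.09  0.04] 16.5333
8 [-0.5  1.7 -0.5] [ 0.23 -0.05  0.07] 16.8417
10 [-0.6  0.7 -0.4] [ 0.14 -0.01  0.03] 17.15
12 [-0.6  0.9 -0. ] [-0.03 -0.16 -0.01] 17.4583
14 [-0.7 -0.2 -1.1] [-0.1  -0.04 -0.02] 17.7667
16 [-0.4  0.2 -2. ] [-0.04 -0.06 -0.05] 18.075
(np.int64(546), array([ 0.549, -0.079,  0.072]), np.float64(12.121794849462113))h.py:26: RuntimeWarning: Mean of empty slice.
  m=near&(P[...,2]>.04)&(P[...,2]<.12)&(d['frame'].mean(-1)>100); q=P[m]; q=q-q.mean(0)
  ret = um.true_divide(
Traceback (most recent call last):
  File "h.py", line 27, in tilt
    n=np.linalg.svd(q,full_matrices=False)[2][2]; return m.sum(), P[m].mean(0).round(3), np.degrees(np.arccos(abs(n[2])))
      ~~~~~~~~~~~~~~~~~~~~~~~~~~~~~~~~~~~~~~~^^^
IndexError: index 2 is out of bounds for axis 0 with size 0
```

View pics/s3.png

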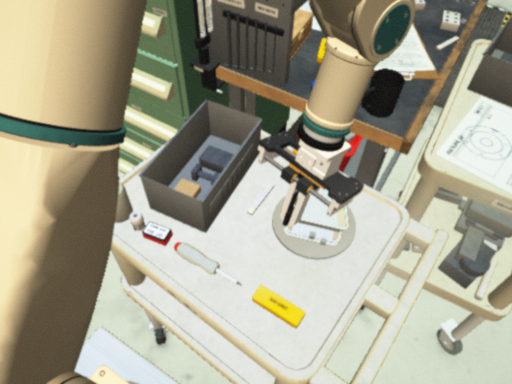

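The scene view shows the tray tipped in the grip at about (300,215), with a fitted tilt of about 12°, and the bolt in the bin at (205,172). Forces are low. Next: a little more tip, then lift clear.

Run:
```python
from h import *
arm.move_l(*arc(18),.04); print(tilt(cam('scene')))
p=arm.current_tcp_pos();R=arm.current_ee_rot()
for z in (.01,.03,.08,.15):
    arm.move_l(p+[0,0,z],None,.06 if z<.05 else .12); print(z,arm.current_force().round(1),arm.current_grip_width(),arm.current_time())
d=cam('scene','s4.png')
```

```text
(np.int64(668), array([ 0.551, -0.081,  0.072]), np.float64(11.197667685442607))
0.01 [ 0.1  0.6 -1.3] 0.009761181394792096 18.85
0.03 [ 0.1 -0.1 -1.4] 0.010117635506872733 19.3333
0.08 [-0.5 -0.4 -2.1] 0.009340560646636971 19.9
0.15 [ 0.   0.3 -1. ] 0.009507659755713733 20.6333
```

View pics/s4.png

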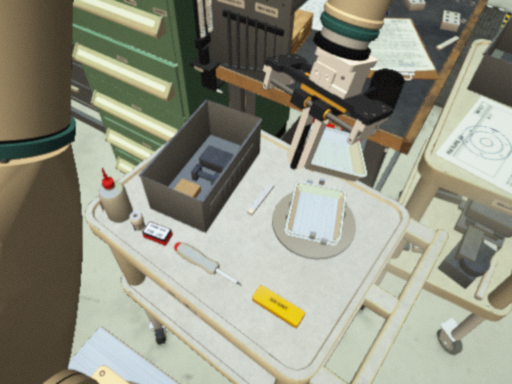

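The tray is free and held at (340,150). The other trays remain on the turntable at (317,212). I'll carry it over the bin now.

Run:
```python
from h import *
p=arm.current_tcp_pos()
arm.move_l([p[0],p[1],.37],None,.12)
h=147.5;R=down(h-90,18);g=np.array([.458,.252,.37])
m=(arm.current_tcp_pos()+g)/2
arm.move_l([.445,.09,.37],down((h-90+76.2)/2,18),.1)
arm.move_l(g,R,.1); arm.wait(.7)
print(arm.current_tcp_pos(),arm.current_force().round(1),arm.current_grip_width(),arm.current_joint_velocities().round(2),arm.current_time())
for n in('scene','top'):
    d=cam(n,n+'5.png');P=cloud(d);a=(P[...,2]>.2)&(P[...,2]<.42)&(P[...,1]>.05)&(P[...,1]<.4)&(P[...,0]>.38)&(P[...,0]<.75)&(d['frame'].mean(-1)>110)
    q=P[a];print(n,a.sum(),np.percentile(q,[1,50,99],axis=0).round(3).tolist())
cv2.imwrite('pics/both5.png',np.hstack([cv2.imread('pics/scene5.png')[40:340,60:460],cv2.imread('pics/top5.png')[40:340,60:460]]))
```

```text
[0.45796224 0.25202683 0.37000744] [ 1.   0.3 -1.4] 0.01000672638917188 [ 0.07  0.03  0.08 -0.03  0.04 -0.02 -0.03] 25.7083
scene 2862 [[0.448, 0.144, 0.307], [0.541, 0.226, 0.33], [0.604, 0.259, 0.417]]Traceback (most recent call last):
  File "<stdin>", line 11, in <module>
    return _quantile_unchecked(
        a, q, axis, out, overwrite_input, method, keepdims, weights)
    return _ureduce(a,
                    func=_quantile_ureduce_func,
    ...<5 lines>...
                    overwrite_input=overwrite_input,
                    method=method)
    r = func(a, **kwargs)
    result = _quantile(arr,
                       quantiles=q,
    ...<2 lines>...
                       out=out,
                       weights=wgt)
    slices_having_nans = np.isnan(arr[-1, ...])
                                  ~~~^^^^^^^^^
IndexError: index -1 is out of bounds for axis 0 with size 0
```

View pics/scene5.png

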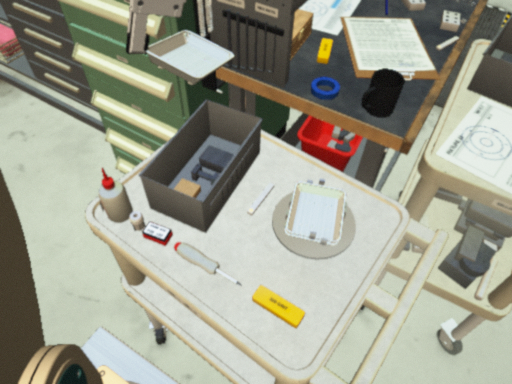

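The tray is held at (190,52), over the bin. The bolt lies in the bin at (205,172), the lower trays are on the turntable and nothing else has moved. I'll lower it a little, keeping room for the worst-case 190 mm hang, then settle and hand in.

Run:
```python
from h import *
arm.move_l([.458,.252,.32],None,.05); arm.wait(1.5)
d=cam('scene');P=cloud(d);a=(P[...,2]>.15)&(P[...,2]<.35)&(P[...,1]>.05)&(P[...,1]<.4)&(P[...,0]>.38)&(P[...,0]<.75)&(d['frame'].mean(-1)>110)
print(np.percentile(P[a],[1,50,99],axis=0).round(3).tolist(),arm.current_force().round(1),arm.current_grip_width(),abs(arm.current_joint_velocities()).max(),arm.current_time())
print(arm.finish_job())
```

```text
[[0.449, 0.144, 0.257], [0.544, 0.221, 0.278], [0.603, 0.258, 0.347]] [ 0.6  0.7 -1.3] 0.009990760199147733 0.08878821032488225 28.5083
the job is handed in; nothing more can be done
None
```

I handed the job in at 28.5 s: the bolt is in the bin, and the top tray was peeled off (fitted tilt about 11–12°) and is held still in the gripper above the bin mouth. The other trays stayed on the turntable, and nothing else on the cart moved.

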